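# Pin the inspection rest and hold the probe on the ringed spot

### The job

On the inspection rest, swing the arm fully home into its fork and lock it by putting the T-handled pin right down through fork and arm; then let go of the pin. Next take the sprung probe from its stand and hold it square to the sloping test piece with its point inside the scribed ring, pressed gently until the sprung tip is about half-way in (6 of its 12 mm), and finish holding it there: do not let go. Leave the ball-headed pin in its stand.

Things in the scene. Friction and masses are not known exactly. Their poses are not given: they have to be found in the camera images.
- rest: inspection rest, fixed: grey base 110 x 250 x 12 mm (y -120 to +130). Origin on the bench, z up. At y = +100 a pivot post, at y = -80 a fork of two grey lugs 44 x 42 mm (heights 20-32 and 48-60 mm), each with an upright 14 mm hole, joined by a wall at x = +22 to +34 and open to -x, its front, which faces the robot roughly.
- lock_mouth (a point): centre of the mouth of the fork's upper hole, on top of the upper lug, 60 mm above the bench; the hole axis is vertical.
- pivot (a point): top face of the arm on its vertical pivot axis, 46 mm above the bench.
- swing_arm (a joint): rad; flat steel arm 36 mm wide at heights 34-46 mm, 200 mm long from the pivot, 15.5 mm hole 180 mm from it. 0 = home at its stop, along the rest's -y, end in the fork, holes in line; positive = swung out to the rest's -x, at most 0.7. Starts swung out. About 1 N at push_edge moves it; friction keeps it where left.
- push_edge (a point): point on the front (-x) edge of the arm, half-way up it (40 mm above the bench), 135 mm from the pivot axis; its x axis points across the arm towards home. 45 mm of the edge are free here, between test piece and fork, to push the arm home with closed fingers.
- spot (a point): centre of the scribed ring, 15 mm across, on the test piece: a steel plate 70 x 64 x 10 mm on top of the arm, 75 mm from the pivot axis, leaning 0.35 rad (20 degrees) so that its face looks up and to the front, with a screw head 2 mm high at each corner and its highest edge 87 mm above the bench. The point's z axis points square out of the face.
- lock_pin: T-handled steel pin, 80 g, hanging upright by its 26 mm collar (6 mm thick) in a stand. Origin at the middle of the collar's underside, z up. Below: shank 12 mm across, 44 mm long, last 5 mm tapered. Above: 10 mm neck, then a cross bar 44 mm along its y, 10 mm in x, 24 to 38 mm above the origin. Home in the fork its collar lies on the upper lug, origin at lock_mouth.
- spare_pin: another steel pin, with a 24 mm ball for a head, in a like stand: to be left alone. Origin under its collar. It may stand left or right.
- stand_a: fixed plywood stand 60 x 60 mm, top 60 mm above the bench, with the T-handled pin hanging in a 14 mm hole at its centre. Origin on the bench.
- stand_b: the like stand of the ball-headed pin, in which that pin hangs.
- probe_stand: fixed plywood stand 70 x 70 mm, top 85 mm above the bench, with the probe hanging in a 22 mm hole at its centre. Origin on the bench.
- probe: hand probe, 130 g, hanging upright by its 34 mm black flange (5 mm thick). Origin at the middle of the flange's underside, z up along the probe. Above: square grey grip 24 x 24 mm (sides along x and y), 5 to 57 mm above the origin, and a 2 mm cap. Below: 19 mm barrel 45 mm long; from it an 8 mm round-nosed steel tip sticks out 20 mm.
- probe_tip (a joint): how far the probe's sprung tip is pressed in, m: 0 free, 0.012 fully in. The spring takes 1.2 N at the start and 0.3 N more per mm (3 N half-way).
- probe_point (a point): the nose end of the sprung tip, 65 mm below the probe's origin along its axis when the tip is free.

How it is judged (in metres and radians):
On the way, in this order (a step that is already met when the one before it is completed fails the run):
1. the arm is swung home into the fork (value of joint swing_arm below 0.03 rad), for 0.2 s.
2. the T-handled pin is fully down through fork and arm and let go (value of joint swing_arm below 0.03 rad and distance between lock_pin and lock_mouth below 0.006 m and angle between lock_pin's own z axis and vertical below 0.12 rad and contact force between the fingers and lock_pin below 0.1 N), for 0.2 s.
At the end, for the whole second after the job is handed in: Arm home within 0.03 rad; T-pin down within 6 mm, upright within 0.12 rad, untouched; probe held in the fingers at rest, clear of its stand, point within 7.5 mm of the spot, square within 0.15 rad, tip pressed in 3 to 9 mm at 0.8 to 8 N; ball-headed pin within 20 mm of its start (all of step 2 and distance between probe_point and spot below 0.0075 m and angle between the z axis of probe and the z axis of spot, either way round below 0.15 rad and value of joint probe_tip between 0.003 and 0.009 m and contact force between probe and rest between 0.8 and 8 N and contact force between the fingers and probe above 1 N and contact force between probe and probe_stand below 0.1 N and linear speed of probe below 0.01 m/s and distance of spare_pin from where it was at the start of the episode below 0.02 m); the arm keeps its last pose, push and grip.
It fails at once if the probe is rammed into the test piece (over 25 N) (contact force between probe and rest above 25 N).
It fails at once if the ball-headed pin is taken out or knocked about (over 20 mm) (distance of spare_pin from where it was at the start of the episode above 0.02 m).
It also fails if it takes over 69 s, if anything falls off the work surface, if the arm or the gripper's body presses on something with over 40 N, if the wrist force passes 120 N, or if a joint passes its speed limit or range.

### The arm

A 6-joint arm with a two-finger parallel gripper is mounted at the origin on a cart in front of the work surface, level with it; the furniture and walls round the work are solid. World frame = base frame: x ahead of the robot, y to its left, z up, the work surface at z = 0. Lengths are in m, angles in degrees, forces in N, time in s.
With the tool pointing down it reaches from about 0.275 to 0.725 m from the base axis. Payload 15.9 kg.
Tool frame: the origin (TCP) lies midway between the tips of the shut fingers; the grasp point (between the pads) lies 19 mm behind it (bot.grip_point_offset is the distance from the TCP to the grasp point, in m); z points along the fingers, y is the line along which they close (so a half turn about z gives the same grasp; the last joint's range is limited). The gripper opens to 85 mm and grips with 20 to 120 N. Pads are 22 mm wide; open, the fingers measure 114 mm over their backs; the gripper's body (76 mm by 85 mm) begins 54 mm behind the grasp point. The pads swing forward as they close: fully open they stand 13 mm farther back than shut.
Start: joints at [65.203, 12.198, -1.971, 75.831, 0, 90], TCP at [0.21, 0.454, 0.231] pointing down, gripper open.
Joint ranges: [-170.91, 170.91], [-42.67, 98.43], [-65.05, 77.54], [-120.47, 116.71], [-90, 82.35], [-180, 180]. Speed limits (degrees/s): [108.29, 108.29, 136.94, 147.25, 180, 180].

### API

Orientations are given as a 3x3 rotation matrix whose columns are the frame's x, y, z axes.
In Python, from cell import bot, kinematics, readout, viewer, order gives the robot as it stands. The module is installed in compiled form; this text tells all that it offers. Calls block until the motion is done:
- bot.movep(position, orientation): joint-space move of the TCP to a pose.
- bot.move_linear(position, max_speed=0.15, frame=None): straight line of the TCP; frame=None keeps the orientation; max_speed is the mean speed in m/s.
- bot.movej(angles): joint-space move.
- bot.release() and bot.grab(effort=None): open the fingers fully, or close them until they stop; effort is the grip in N (None keeps the last).
- bot.hold(seconds).
- kinematics.ik(position, orientation): joint angles nearest the present ones, or None.
- readout.get_obs(): the state.
- viewer.camera(name): name is "scene" or "top" or "wrist"; returns a dict with "pixels" (480x640x3 uint8, red, green, blue), "fovy" (degrees; the focal length in pixels is half the picture's height over the tangent of half this angle, whatever the lens; pixels are square), "cx", "cy" (the principal point, pixels), "R" (3x3) and "t" (3): a world point X has camera coordinates R X + t; the wrist camera has in their place "mount" (4x4, takes a point from camera to tool coordinates, whose origin is the TCP and whose axes are the flange's). Camera axes: x right, y down, z forward; pixel columns grow to the right and rows downward; lengths in m; the calibration is good to about 2 mm. A picture is of the moment at which its call begins: read the wrist's pose just before it. There is no depth.
A pose or a line that the arm cannot do raises bot.IKError and nothing moves.
- order.finish_job(): hands the job in; it is judged then, once.
The state is a dict: "time_s": time; "joint_positions": joint angles; "dq": joint speeds; "tau": joint torques, N m; "position": TCP position; "orientation": TCP orientation; "force": force on the tool from outside, world axes, zero at the start; "wrist_torque": the same for the moment, N m; "grip_width": opening from 0.0 (shut) to 1.0 (fully open); "grasp_force": force on a finger pad.
Only numpy, scipy, OpenCV 4.12 (cv2) and the standard library are available. Lean on these libraries where they do the work, as an engineer would, in place of code of your own. Each camera call takes 0.05 s, during which the arm holds its last target. There are 200 camera calls.

## Working session

There is one attempt and no reset: what is moved stays moved. The work goes in short steps, each a Python script; the robot and the scene stay as the last script left them, time stands still between calls to the robot, and variables do not carry over. Pictures are saved under pics/ and viewed, at most 10 in all, crops included, and the job is handed in when it is done.

```bash
mkdir -p pics; ls
python3 - <<'E'
from cell import bot, kinematics, readout, viewer, order
import cv2, numpy as np
for n in ("scene","top"):
    c=viewer.camera(n); cv2.imwrite(f"pics/{n}0.png",c["pixels"][:,:,::-1])
    print(n,c["fovy"],c["cx"],c["cy"],np.round(c["R"],3).tolist(),np.round(c["t"],3).tolist(), (-c["R"].T@c["t"]).round(3))
c=viewer.camera("wrist"); print(c["fovy"],c["cx"],c["cy"],np.round(c["mount"],3).tolist())
o=readout.get_obs(); print({k:np.round(v,3).tolist() for k,v in o.items()})
E
```

```text
pics
scene 52.139391207772725 318.2854401399915 239.3895142664919 [[0.821, -0.57, -0.014], [-0.38, -0.529, -0.759], [0.425, 0.628, -0.651]] [-0.448, 0.262, 0.883] [ 0.092 -0.671  0.768]
top 45.43911132258738 326.11546415762933 253.75475589968892 [[0.019, -1.0, 0.015], [-0.992, -0.021, -0.122], [0.122, -0.012, -0.992]] [-0.044, 0.543, 1.44] [ 0.363 -0.015  1.496]
68.29867881100975 315.44642888524135 237.55693045813075 [[-0.001, -0.953, -0.304, 0.079], [1.0, -0.001, 0.0, 0.001], [-0.0, -0.304, 0.953, -0.143], [0.0, 0.0, 0.0, 1.0]]
{'time_s': 0.15, 'joint_positions': [65.203, 12.218, -1.998, 75.832, 0.001, 89.998], 'dq': [-0.102, -0.033, 0.146, 0.015, 0.11, 0.087], 'tau': [0.003, -68.64, 48.725, 0.013, 0.0, -0.0], 'position': [0.21, 0.454, 0.231], 'orientation': [[-0.908, 0.419, -0.0], [0.419, 0.908, -0.001], [0.0, -0.001, -1.0]], 'force': [-0.024, -0.24, 0.493], 'wrist_torque': [-0.01, 0.014, -0.003], 'grasp_force': 0.0, 'grip_width': 0.999}
```

View pics/top0.png

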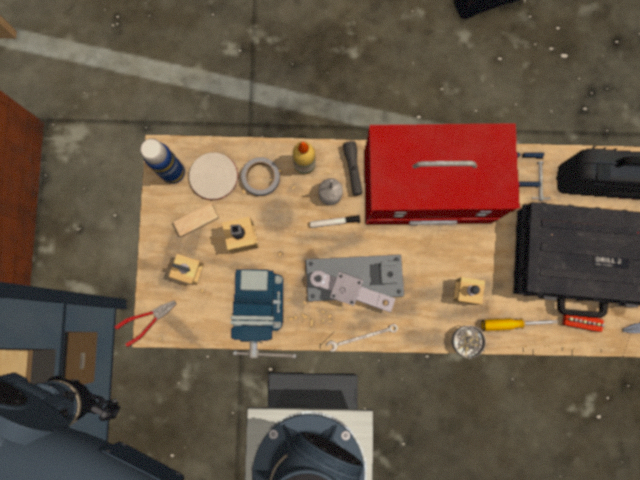

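View pics/scene0.png

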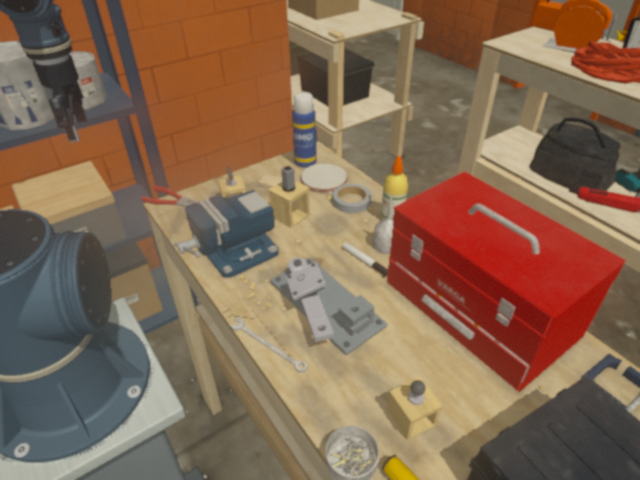

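The top view shows the T-pin at about (184,267), the probe at (238,232), and the ball pin at (472,290). The rest's base spans about (307–403, 255–300), with its pivot at about (320,280) and the fork at about (385,270). The scene view agrees with this.

```bash
cat > h.py <<'E'
from cell import bot, kinematics, readout, viewer, order
import cv2, numpy as np
def cam(n):
    """returns dict with pixels, f, centre C, Rwc (cam->world)"""
    o=readout.get_obs(); c=viewer.camera(n)
    c["f"]=240/np.tan(np.radians(c["fovy"])/2)
    if n=="wrist":
        M=np.array(c["mount"]); R=np.array(o["orientation"]); 
        c["Rwc"]=R@M[:3,:3]; c["C"]=R@M[:3,3]+o["position"]
    else:
        c["Rwc"]=np.array(c["R"]).T; c["C"]=-c["Rwc"]@np.array(c["t"])
    return c
def ray(c,u,v,z):
    d=c["Rwc"]@np.array([(u-c["cx"])/c["f"],(v-c["cy"])/c["f"],1.])
    return c["C"]+d*(z-c["C"][2])/d[2]
def proj(c,P):
    p=c["Rwc"].T@(np.asarray(P)-c["C"]); return np.array([c["cx"],c["cy"]])+c["f"]*p[:2]/p[2]
def save(c,n): cv2.imwrite(f"pics/{n}.png",c["pixels"][:,:,::-1])
def down(yaw):
    """tool down, finger closing line (tool y) at angle yaw deg from world x"""
    a=np.radians(yaw); y=np.array([np.cos(a),np.sin(a),0]); z=np.array([0,0,-1.]); return np.column_stack([np.cross(y,z),y,z])
E
python3 - <<'E'
from h import *
c=cam("top")
for n,u,v,z in [("tbar",184,267,.095),("probe cap",237,231,.144),("ball",474,290,.1),("pivot",318,280,.05),("armtip",386,302,.046),("forktop",385,271,.06),("screwplate",348,288,.07)]+[("base",u,v,.012) for u,v in [(307,260),(399,254),(403,294),(308,300)]]:
    print(n,ray(c,u,v,z).round(3))
im=cv2.resize(c["pixels"][200:350,140:500],None,fx=2.2,fy=2.2,interpolation=cv2.INTER_CUBIC); cv2.imwrite("pics/topc.png",im[:,:,::-1])
# base colour mask
p=c["pixels"].astype(int); print(p[285,325],p[262,340],p[289,348],p[302,386],p[275,370])
E
```

```text
tbar [0.496 0.315 0.095]
probe cap [0.58  0.182 0.144]
ball [ 0.454 -0.395  0.1  ]
pivot [ 0.474 -0.013  0.05 ]
armtip [ 0.423 -0.186  0.046]
forktop [ 0.5   -0.182  0.06 ]
screwplate [ 0.454 -0.089  0.07 ]
base [0.529 0.016 0.012]
base [ 0.55  -0.224  0.012]
base [ 0.445 -0.234  0.012]
base [0.425 0.011 0.012]
[189 172 169] [132 132 125] [169 151 149] [174 140 101] [90 88 86]
```

View pics/topc.png

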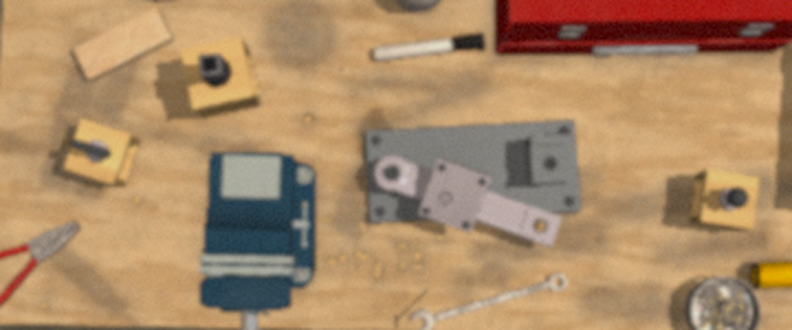

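The crop shows the pivot at about (319,279), the arm hole at about (386,303), and the fork hole at about (389.5,274) in full-image pixels. The T-bar slopes down and to the right. Next I'll take close wrist looks over the stands and the rest.

Run:
```python
from h import *
t0=readout.get_obs()["time_s"]
bot.movep([0.53,0.24,0.28],down(90)); c=cam("wrist"); save(c,"w1"); np.savez("w1",**{k:c[k] for k in("Rwc","C","f","cx","cy")})
for n,P in [("tbar",[.496,.315,.098]),("cap",[.58,.182,.144])]: print(n,proj(c,P))
bot.movep([0.48,-0.10,0.25],down(90)); c=cam("wrist"); save(c,"w2"); np.savez("w2",**{k:c[k] for k in("Rwc","C","f","cx","cy")})
for n,P in [("pivot",[.474,-.013,.05]),("fork",[.5,-.182,.06])]: print(n,proj(c,P))
o=readout.get_obs();print(o["time_s"],np.round(o["joint_positions"],1))
```

```text
tbar [395.25174083 175.71731775]
cap [245.80367985 281.09993645]
pivot [401.49362857 200.66752566]
fork [229.66286624 228.81026289]
3.0417 [-11.7  10.9  -0.8  78.2   0.  -11.7]
```

View pics/w1.png

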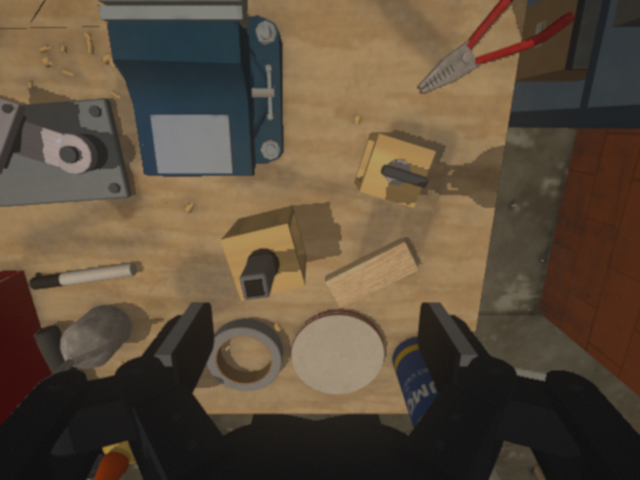

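View pics/w2.png

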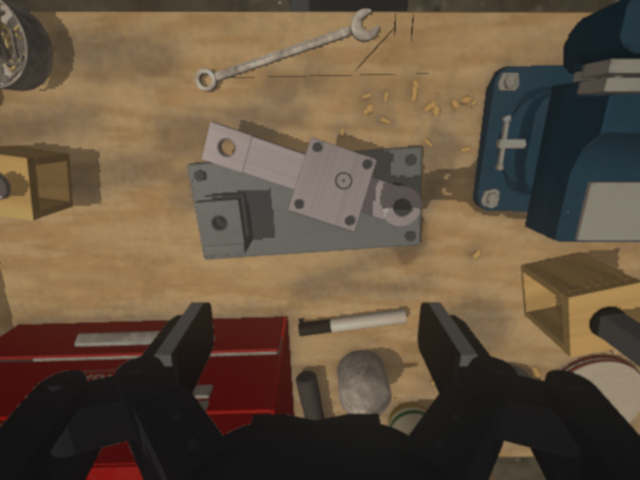

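w1 shows the T-bar top running from (384,173) to (427,182), and the probe cap's square at about (256,285). w2 shows the fork hole at (219,223), the pivot at (402,207), the arm hole at (227,147), and the ring at (344,180). The base corners are at (189,164), (421,147), (422,241) and (206,258).

Run:
```python
from h import *
w1=dict(np.load("w1.npz"));w2=dict(np.load("w2.npz"))
r=lambda w,u,v,z: ray(w,u,v,z).round(4)
print("bar ends",r(w1,384,173,.098),r(w1,427,182,.098),"cap",[r(w1,*p,.144) for p in [(256,285),(244,279),(267,272),(270,293),(248,298)]])
F=ray(w2,219,223,.06);A=ray(w2,227,147,.046)
print("fork",F)
for z in(.046,.05,.06): P=ray(w2,402,207,z);print("pivot",z,P.round(4),"d fork",np.linalg.norm((F-P)[:2]),"d armhole",np.linalg.norm((A-P)[:2]),"yaw rest",np.degrees(np.arctan2(*(P-F)[[1,0]]))-90)
b=[ray(w2,*p,.012) for p in [(189,164),(421,147),(422,241),(206,258)]];print("base",np.round(b,4).tolist())
print([np.linalg.norm(b[i]-b[i-1]).round(4) for i in range(4)],"ctr",np.mean(b,0))
g=cv2.cvtColor(cv2.imread("pics/w2.png"),cv2.COLOR_BGR2GRAY)
c=cv2.imread("pics/w1.png"); g1=cv2.cvtColor(c,cv2.COLOR_BGR2GRAY)
m=((g1[155:200,370:440]<65)*255).astype(np.uint8)
for k in cv2.findContours(m,0,2)[0]:
    if cv2.contourArea(k)>80: q=cv2.minAreaRect(k); print("barmask",q[0][0]+370,q[0][1]+155,q[1],q[2])
```

```text
bar ends [0.4935 0.3046 0.098 ] [0.5017 0.3446 0.098 ] cap [array([0.5837, 0.1906, 0.144 ]), array([0.578 , 0.1806, 0.144 ]), array([0.5715, 0.2006, 0.144 ]), array([0.5913, 0.2024, 0.144 ]), array([0.5962, 0.183 , 0.144 ])]
fork [ 0.4940937  -0.19197222  0.06      ]
pivot 0.046 [ 0.4813 -0.011   0.046 ] d fork 0.1814023562717272 d armhole 0.18074818076362642 yaw rest 4.048199873278918
pivot 0.05 [ 0.4804 -0.012   0.05  ] d fork 0.18047046998105137 d armhole 0.17950789351177704 yaw rest 4.358521362020554
pivot 0.06 [ 0.4781 -0.0145  0.06  ] d fork 0.17816433798308876 d armhole 0.17641437838332857 yaw rest 5.148445962361421
base [[0.4425, -0.232, 0.012], [0.4249, 0.0126, 0.012], [0.5284, 0.0231, 0.012], [0.5491, -0.224, 0.012]]
[np.float64(0.107), np.float64(0.2452), np.float64(0.1041), np.float64(0.248)] ctr [ 0.48622536 -0.10505354  0.012     ]
barmask 404.8000030517578 175.60000038146973 (47.43416976928711, 10.751745223999023) 18.434946060180664
```

The measurements fit each other: fork to pivot is about 180 mm, arm hole to pivot is about 180 mm, and the base is about 107 × 247 mm. I'll push the arm home with closed fingers, watching the force.

```bash
cat >> h.py <<'E'
YAW=4.4; a_=np.radians(YAW)
ex=np.array([np.cos(a_),np.sin(a_),0]); ey=np.array([-np.sin(a_),np.cos(a_),0])
PIV=np.array([.4802,-.0115,.046]); FORK=np.array([.494,-.1915,.06])
def edge(th,off,z=.028):
    u=-ey*np.cos(th)-ex*np.sin(th); n=-ex*np.cos(th)+ey*np.sin(th)
    p=PIV+.135*u+(.018+off)*n; p[2]=z; return p
def force(): return np.array(readout.get_obs()["force"])
E
python3 - <<'E'
from h import *
w2=dict(np.load("w2.npz")); A=ray(w2,227,147,.046); d=(A-PIV)
th0=np.arctan2(-d@ex,-d@ey); print("theta0",th0)
R=down(YAW)
bot.grab()
bot.movep(edge(th0,.045,.13),R); bot.move_linear(edge(th0,.045),.2); f0=force(); print(readout.get_obs()["time_s"],f0)
off=.0145
bot.move_linear(edge(th0,off+.012),.15)
for th in list(np.arange(th0,.04,-.06))+[.03,.02,.01,0,-.01,-.02,-.03,-.04]:
    bot.move_linear(edge(th,off),.08); f=(force()-f0)@ex; print(round(th,2),round(f,2))
    if f<-7: break
bot.hold(.3); o=readout.get_obs(); print(o["time_s"],o["position"],force()-f0)
c=cam("top"); im=cv2.resize(c["pixels"][240:320,290:420],None,fx=4,fy=4,interpolation=cv2.INTER_CUBIC); cv2.imwrite("pics/push.png",im[:,:,::-1])
bot.move_linear(np.array(o["position"])-.03*ex,.15); bot.move_linear(np.array(readout.get_obs()["position"])+[0,0,.2],.3)
c=cam("wrist"); save(c,"w3"); np.savez("w3",**{k:c[k] for k in("Rwc","C","f","cx","cy")}); print(readout.get_obs()["time_s"])
E
```

```text
theta0 0.4007047279687175
5.725 [ 0.1600547  -0.96763189 -0.08434856]
0.4 -1.38
0.34 0.95
0.28 -0.92
0.22 -1.03
0.16 -0.86
0.1 0.8
0.04 -0.7
0.03 0.34
0.02 0.06
0.01 -1.2
0 -1.3
-0.01 -4.24
-0.02 -12.24
9.6 [ 0.45927544 -0.14877335  0.02765582] [-12.34433092   0.92984776   8.57242795]
10.875
```

View pics/w3.png

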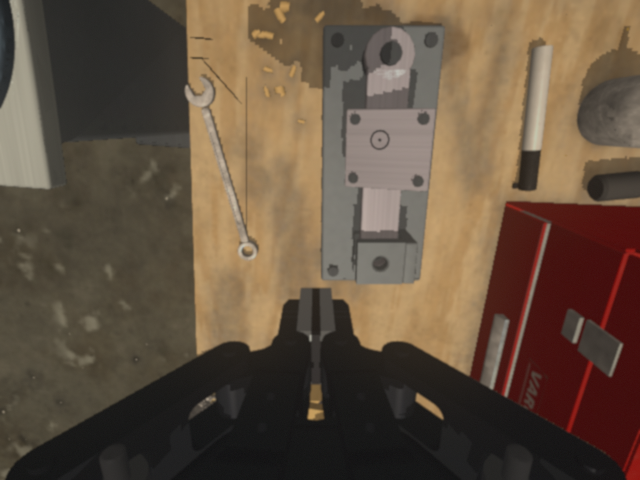

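w3 shows the arm home in the fork. The fork hole is at (380,263), the pivot at (391,53), and the ring at (380,140). The next look is from above the T-pin.

Run:
```python
from h import *
w3=dict(np.load("w3.npz"))
F=ray(w3,380,263,.06);P=ray(w3,391,53,.047);print("fork",F,"piv",P,np.linalg.norm((F-P)[:2]),"yaw",np.degrees(np.arctan2(*(P-F)[[1,0]]))-90)
print("ring",ray(w3,380,140,.073))
bot.release()
bot.movep([.4976,.3246,.21],down(-11.6)); c=cam("wrist"); save(c,"w4"); np.savez("w4",**{k:c[k] for k in("Rwc","C","f","cx","cy")})
print(proj(c,[.4976,.3246,.098]))
o=readout.get_obs(); print(o["time_s"],np.round(o["joint_positions"],1))
```

```text
fork [ 0.49390532 -0.1913569   0.06      ] piv [ 0.48146526 -0.01135734  0.047     ] 0.1804289282639353 yaw 3.953514923570083
ring [ 0.47687032 -0.07996074  0.073     ]
[315.28932162 233.68990717]
13.4583 [ 33.   23.8  10.9  77.1  -0.  134.7]
```

View pics/w4.png

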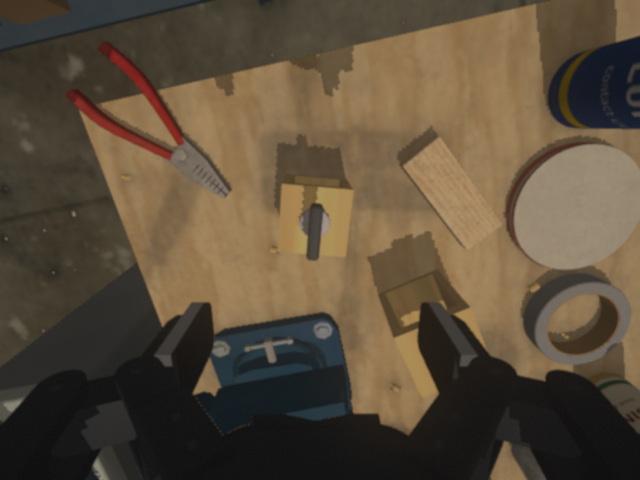

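In w4 the bar runs from (317,205) to (313,259) with its centre at (315,232), where I predicted it within 2 px. I'll grasp it with a small yaw correction, lift it, and carry it to the fork.

Run:
```python
from h import *
w4=dict(np.load("w4.npz"))
a=ray(w4,317,207,.098);b=ray(w4,313,257.5,.098);m=(a+b)/2;d=a-b;print(a,b,np.linalg.norm(d))
yaw=np.degrees(np.arctan2(d[1],d[0]))-90; yaw=(yaw+90)%180-90; print("yaw",yaw,m)
m=(m+[.4976,.3246,.098])/2
R=down(yaw)
bot.move_linear([m[0],m[1],.15],.3,R); bot.move_linear([m[0],m[1],.072],.12); 
bot.grab(50); o=readout.get_obs(); print(o["time_s"],o["grip_width"],o["grasp_force"],o["force"])
bot.move_linear([m[0],m[1],.24],.2); o=readout.get_obs(); print(o["time_s"],o["grip_width"],o["grasp_force"],o["force"])
bot.movep([FORK[0],FORK[1],.24],down(184.4) if kinematics.ik([FORK[0],FORK[1],.24],down(184.4)) is not None and 0 else down(YAW))
bot.move_linear([FORK[0],FORK[1],.135],.2); bot.hold(.2)
c=cam("wrist"); save(c,"w5"); np.savez("w5",**{k:c[k] for k in("Rwc","C","f","cx","cy")})
print("pred hole",proj(c,FORK),"pred tip",proj(c,[FORK[0],FORK[1],.079]))
o=readout.get_obs(); print(o["time_s"],o["position"],o["grip_width"],np.round(o["joint_positions"],1),o["force"])
```

```text
[0.50300496 0.34449378 0.098     ] [0.49197865 0.30615071 0.098     ] 0.03989700042235834
yaw -16.04364841641366 [0.49749181 0.32532224 0.098     ]
15.2833 0.1046504508700174 49.061159491539 [-1.49525404 -0.04021874  2.96171664]
16.275 0.11008396350796701 48.82339060306549 [ 0.39434447 -0.55003452 -1.50977874]
pred hole [314.25162138 250.35984159] pred tip [314.23051106 260.96254663]
19.075 [ 0.49460482 -0.19169853  0.13599764] 0.10338922869479118 [-21.2  17.7  -8.6  63.5  -0.   64.4] [ 0.52476661 -0.15818098 -1.12791275]
```

View pics/w5.png

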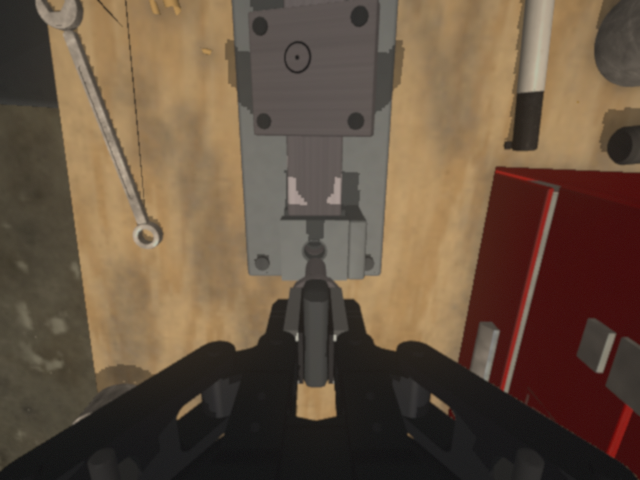

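In w5 the pin hangs upright with its tip at about (316,262) and the fork hole at about (315,250), both as predicted. The ring is at (297,57). I'll insert with force checks.

Run:
```python
from h import *
p=FORK.copy(); f0=force()
def down_to(z):
    bot.move_linear([p[0],p[1],z],.06); f=force()-f0; print(round(z,3),f.round(1),np.round(readout.get_obs()["position"][2],4)); return f
z=.120; down_to(z); ok=True
while z>.0725:
    z-=.006 if z>.08 else .004; f=down_to(max(z,.072))
    if f[2]>12 or np.linalg.norm(f[:2])>12: ok=False;break
o=readout.get_obs(); print(ok,o["time_s"],o["position"],o["grip_width"])
c=cam("wrist"); save(c,"w6")
```

```text
0.12 [-0.7  0.1 -0.1] 0.1195
0.114 [-0.7  0.6  0.1] 0.1137
0.108 [-0.8 -0.7 -0.4] 0.1076
0.102 [0.  0.  0.1] 0.1016
0.096 [-0.7  0.5  0.6] 0.0956
0.09 [0.  0.1 1. ] 0.0896
0.084 [-1.1 -0.7  0.3] 0.0836
0.078 [-0.6  0.5 -0.3] 0.0776
0.074 [ 0.4 -0.   0.4] 0.0738
0.072 [-0.9 -0.5  3.1] 0.0722
True 21.725 [ 0.49421278 -0.19157331  0.07216866] 0.10562197639775778
```

The pin is seated: the contact force came up at z = 0.072. I'll release, rise, check the pin, then look at the probe.

Run:
```python
from h import *
bot.release(); bot.hold(.25)
bot.move_linear([FORK[0],FORK[1],.24],.25); 
c=cam("wrist"); save(c,"w7"); np.savez("w7",**{k:c[k] for k in("Rwc","C","f","cx","cy")})
print("bar pred",proj(c,[FORK[0],FORK[1],.098]))
bot.movep([.56,.19,.27],down(0)); c=cam("wrist"); save(c,"w8"); np.savez("w8",**{k:c[k] for k in("Rwc","C","f","cx","cy")})
print(proj(c,[.584,.191,.144]))
o=readout.get_obs(); print(o["time_s"],np.round(o["joint_positions"],1))
a=cv2.imread("pics/w7.png")[0:400,160:480];b=cv2.imread("pics/w8.png")[60:460,160:480]
cv2.imwrite("pics/w78.png",np.hstack([a,b]))
```

```text
bar pred [316.20293639 224.87733417]
[345.82088577 227.03249465]
25.1167 [ 18.6  23.6  19.2  85.7  -0.  108.7]
```

View pics/w78.png

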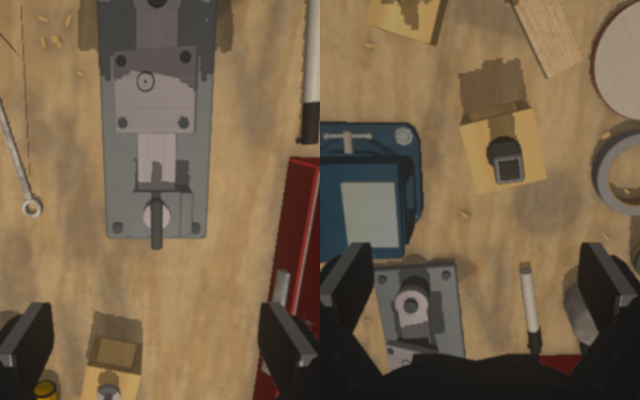

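The left half shows the T-pin seated, with its bar centre at (317,224) against a predicted (316,225). The ring is at (306,81). The right half shows the probe cap at about (349,226), tilted by about 8°. I'll measure the cap and triangulate the ring.

Run:
```python
from h import *
w={k:dict(np.load(f"w{k}.npz")) for k in(3,5,7,8)}
# ring centre refine: dark ring blob centroid near guess
def tri(obs):
    A=np.zeros((3,3));b=np.zeros(3)
    for c,u,v in obs:
        d=c["Rwc"]@np.array([(u-c["cx"])/c["f"],(v-c["cy"])/c["f"],1]);d/=np.linalg.norm(d);M=np.eye(3)-np.outer(d,d);A+=M;b+=M@c["C"]
    X=np.linalg.solve(A,b);return X,[np.round(proj(c,X)-[u,v],1) for c,u,v in obs]
obs=[(w[3],380,140),(w[5],297,57),(w[7],306,81)]
X,e=tri(obs);print("ring",X,e); d=X-PIV; print("rest coords from pivot",d@ex,d@ey)
for z in(.07,.073,.076): print(z,[ray(*o,z).round(4)[:2] for o in obs])
im=cv2.imread("pics/w8.png"); g=cv2.cvtColor(im,6); s=g[200:255,325:375]
for t in(45,55,65,75):
    for k in cv2.findContours(((s<t)*255).astype(np.uint8),0,2)[0]:
        if cv2.contourArea(k)>150: q=cv2.minAreaRect(k); print(t,np.array(q[0])+[325,200],q[1],q[2])
cv2.imwrite("pics/cap.png",cv2.resize(im[190:260,315:385],None,fx=6,fy=6,interpolation=cv2.INTER_CUBIC))
```

```text
ring [ 0.47682652 -0.07979777  0.0738476 ] [array([ 0.2, -0.2]), array([ 0.6, -0.1]), array([-0.5,  0.2])]
rest coords from pivot -0.008603271681071464 -0.0678376650782464
0.07 [array([ 0.4774, -0.08  ]), array([ 0.4763, -0.0792]), array([ 0.4771, -0.0792])]
0.073 [array([ 0.4769, -0.08  ]), array([ 0.4765, -0.0797]), array([ 0.4772, -0.0795])]
0.076 [array([ 0.4763, -0.0799]), array([ 0.4767, -0.0802]), array([ 0.4773, -0.0798])]
55 [348.67326736 228.73267174] (16.3186092376709, 18.109676361083984) 84.2894058227539
55 [341.66411972 207.766469  ] (20.92282485961914, 32.34463119506836) 67.83365631103516
65 [349.0399971  229.27999878] (18.667619705200195, 18.950462341308594) 81.8698959350586
65 [341.81443405 208.5824728 ] (22.84528923034668, 33.50642395019531) 66.03751373291016
75 [349.08952332 229.42139816] (19.361984252929688, 20.28713035583496) 82.40535736083984
75 [341.80000114 209.09999943] (25.043960571289062, 34.435447692871094) 63.43495178222656
```

View pics/cap.png

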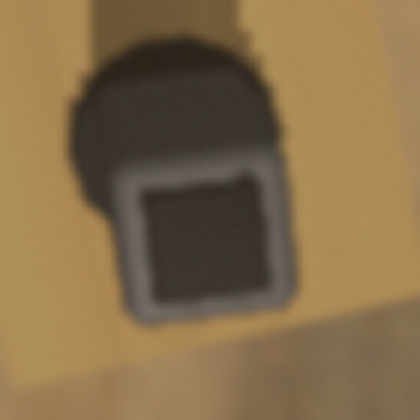

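The cap crop shows the grip top's corners at about (115,170), (275,155), (297,305) and (140,322), at 6× scale with origin (315,190). I'll cast these onto z = 0.142, check that the final pose is reachable, and grasp.

```bash
cat >> h.py <<'E'
SPOT=np.array([.4768,-.0798,.0732]); N=np.cos(.35)*np.array([0,0,1.])-np.sin(.35)*ex
def tool(k):
    """tool z along -N; tool y = ey turned k*90deg about N"""
    z=-N; y0=ey; x0=np.cross(y0,z); y=[y0,x0,-y0,-x0][k]; return np.column_stack([np.cross(y,z),y,z])
GO=.035 # grasp height above probe origin
def tcp(gap):
    """TCP so that the free probe point is gap outside the face (negative: pressed in)"""
    return SPOT+N*(gap+.065+GO-bot.grip_point_offset)
E
python3 - <<'E'
from h import *
w8=dict(np.load("w8.npz"))
q=[ray(w8,315+u/6,190+v/6,.142) for u,v in [(115,170),(275,155),(297,305),(140,322)]]
m=np.mean(q,0); print("centre",m,[np.linalg.norm(q[i]-q[i-1]).round(4) for i in range(4)])
ang=[]
for i in range(4):
    d=q[i]-q[i-1]; ang.append((np.degrees(np.arctan2(d[1],d[0]))+45)%90-45)
print("angles",np.round(ang,1),bot.grip_point_offset)
for k in range(4): 
    for g in(.08,-.006):
        j=kinematics.ik(tcp(g),tool(k)); print(k,None if j is None else np.round(j,1))
a=np.mean(ang)
for yw in(a,a+90,a+180,a-90):
    j=kinematics.ik([m[0],m[1],.2],down(yw)); print(yw,None if j is None else np.round(j,1))
E
```

```text
centre [0.58714499 0.18811544 0.142     ] [np.float64(0.0215), np.float64(0.0211), np.float64(0.0211), np.float64(0.0212)]
angles [ 9.9  5.4 10.2  6.4] 0.0187
0 [-16.4 -13.3 -32.   52.5   7.  -19.6]
0 [-14.7  -6.9 -39.2  38.7   6.4 -18. ]
1 [ -16.4  -13.3  -32.    52.5    7.  -109.6]
1 [ -14.7   -6.9  -39.2   38.7    6.4 -108. ]
2 [-16.4 -13.3 -32.   52.5   7.  160.4]
2 [-14.7  -6.9 -39.2  38.7   6.4 162. ]
3 [-16.4 -13.3 -32.   52.5   7.   70.4]
3 [-14.7  -6.9 -39.2  38.7   6.4  72. ]
7.979640660293304 [17.8 26.7 14.  77.2  0.  99.8]
97.9796406602933 [17.8 26.7 14.  77.2  0.   9.8]
187.9796406602933 [ 17.8  26.7  14.   77.2   0.  -80.2]
-82.0203593397067 [  17.8   26.7   14.    77.2    0.  -170.2]
```

I've used all ten picture views, so from here I'll measure numerically: dark-cap blob centres in w8 and in a closer shot.

```bash
cat >> h.py <<'E'
def cap(c,g,P,lim=40):
    u,v=proj(c,P).astype(int); out=[]
    s=g[v-lim:v+lim,u-lim:u+lim]
    for t in(50,60,70,80):
        for k in cv2.findContours(((s<t)*255).astype(np.uint8),cv2.RETR_LIST,2)[0]:
            q=cv2.minAreaRect(k)
            if min(q[1])>8 and max(q[1])<1.25*min(q[1]) and cv2.contourArea(k)>.8*q[1][0]*q[1][1]:
                x=np.array(q[0])+[u-lim,v-lim]; out.append((t,x.round(1),np.round(q[1],1),round(q[2],1),ray(c,*x,.144).round(4)))
    return out
E
python3 - <<'E'
from h import *
for n in(1,8):
    w=dict(np.load(f"w{n}.npz")); g=cv2.cvtColor(cv2.imread(f"pics/w{n}.png"),6)
    for r in cap(w,g,[.585,.190,.144]): print(n,*r)
bot.movep([.565,.189,.235],down(8)); bot.hold(.2); c=cam("wrist"); save(c,"w9"); np.savez("w9",**{k:c[k] for k in("Rwc","C","f","cx","cy")})
g=cv2.cvtColor(np.ascontiguousarray(c["pixels"]),7)
for r in cap(c,g,[.586,.189,.144],50): print(9,*r)
print(readout.get_obs()["time_s"])
E
```

```text
1 50 [254.  287.6] [15.4 17. ] 82.9 [0.5862 0.1888 0.144 ]
1 60 [254.2 287.8] [16.9 17.7] 78.7 [0.5863 0.1889 0.144 ]
1 70 [254.  287.7] [17.3 19.1] 83.7 [0.5863 0.1888 0.144 ]
1 80 [254.1 287.7] [18.1 20.4] 81.9 [0.5863 0.1888 0.144 ]
8 60 [349.1 229.5] [17.6 18.6] 82.9 [0.5866 0.189  0.144 ]
8 70 [349.  229.3] [19.  19.3] 82.9 [0.5866 0.1891 0.144 ]
8 80 [349.  229.2] [20.5 20.6] 81.9 [0.5866 0.1892 0.144 ]
9 60 [344.9 246.1] [20.9 21. ] 3.0 [0.5865 0.1895 0.144 ]
9 70 [345.  246.5] [21. 22.] 90.0 [0.5866 0.1892 0.144 ]
9 80 [344.9 246. ] [22.9 23. ] 3.0 [0.5865 0.1895 0.144 ]
25.6333
```

All three views agree on the cap at (0.5865, 0.1892). I'll grasp the probe at yaw 7°, lift it, and carry it to 60 mm off the spot.

Run:
```python
from h import *
x,y=.5865,.1892; zt=.085+GO-bot.grip_point_offset
bot.move_linear([x,y,.18],.25,down(7)); bot.move_linear([x,y,zt],.12)
bot.grab(80); o=readout.get_obs(); print(o["time_s"],o["position"],o["grip_width"],o["grasp_force"])
bot.move_linear([x,y,.27],.2); o=readout.get_obs(); print(o["time_s"],o["grip_width"],o["grasp_force"],o["force"])
bot.movep(tcp(.12),tool(3)); bot.move_linear(tcp(.04),.15); bot.hold(.3)
F=[]
for i in range(10): bot.hold(.03); F.append(force())
o=readout.get_obs(); print(o["time_s"],o["position"]-tcp(.04),o["grip_width"],"F",np.mean(F,0),np.std(F,0))
c=cam("wrist"); save(c,"w10"); np.savez("w10",**{k:c[k] for k in("Rwc","C","f","cx","cy")})
print("spot px",proj(c,SPOT),"point px",proj(c,SPOT+.04*N), "N@F",np.mean(F,0)@N)
g=cv2.cvtColor(np.ascontiguousarray(c["pixels"]),7)
u,v=proj(c,SPOT).astype(int); s=g[max(v-12,0):v+14,u-14:u+14]; print(s[::2,::2])
```

```text
27.4167 [0.58669756 0.18926267 0.10163432] 0.26653146174046466 78.9715325832367
28.4083 0.27328990966257805 78.65808606147766 [-0.58254882  0.29248336 -1.47159152]
30.9833 [ 4.21389812e-06 -1.99825460e-05  5.53458043e-05] 0.2697368194914997 F [ 0.07714862  0.12407869 -1.74159834] [0.38111266 0.4495665  0.4630508 ]
spot px [315.19671004 231.08978882] point px [315.20537495 248.12444453] N@F -1.6656501928943
[[149 149 150 151 151 152 152 152 153 154 155 155 155 155]
 [147 147 148 149 141 128 111 107 123 142 151 152 153 153]
 [147 147 149 132  95 106 125 126 113  96 125 151 152 153]
 [146 147 137  95 130 147 149 149 148 135  94 133 153 153]
 [150 151 121 120 150 151 151 150 152 153 133 108 154 158]
 [152 152 103 136 150 151 138 131 151 152 149 103 148 161]
 [153 152 103 140 150 149 113  99 149 153 151 106 146 161]
 [151 152 106 133 150 150 142 141 151 153 145 106 152 160]
 [153 154 130 108 144 148 149 149 149 148 121 123 159 161]
 [149 150 147 112 109 138 147 149 143 121 112 150 158 158]
 [152 153 154 150 123 104 106 106 105 123 156 161 161 162]
 [152 153 154 154 154 152 144 144 150 158 160 161 161 161]
 [152 154 155 155 156 157 158 159 160 160 161 162 162 163]]
```

The ring centre is at (314.4,230.4) against a predicted (315.2,231.1), so the aim is good to under 1 mm. Now a careful approach with averaged force.

Run:
```python
from h import *
c=dict(np.load("w10.npz")); g=cv2.cvtColor(cv2.imread("pics/w10.png"),6); print(g[242:272:2,300:332:2])
def avg(n=8):
    F=[]
    for i in range(n): bot.hold(.025); F.append(force())
    return np.mean(F,0)
bot.move_linear(tcp(.005),.06); f0=avg(12); print(readout.get_obs()["time_s"],f0)
for gmm in (3,2,1,0,-1,-2,-3,-4,-5):
    bot.move_linear(tcp(gmm/1000),.02); f=avg()-f0; print(gmm,round(f@N,2),f.round(2))
    if f@N>2.7: break
print(readout.get_obs()["time_s"])
```

```text
[[152 152 153 154 155 156 156 156 157 159 160 160 161 161 162 162]
 [152 153 153 155 155 156 157 157 158 159 160 161 162 162 163 163]
 [150 151 152 153 153 152 138 113 112 129 152 159 160 161 161 162]
 [148 149 150 147 125 112  88  80  81  85 104 123 148 159 160 161]
 [150 151 148 120  84  80  80  81  82  81  82  83 105 147 161 162]
 [150 147 121  83  79  80  81  81  82  82  81  82  82 106 149 164]
 [147 121  82  77  78  79  80  80  82  81  82  81  81  80 107 154]
 [145 101  76  79  79  80  80  81  82  82  81  81  81  80  86 143]
 [139  85  77  79  79  80  80  80  83  82  82  82  81  79  80 126]
 [127  77  77  79  79  81  81  82  82  82  82  81  81  80  77 107]
 [114  76  77  77  75  75  75  77  77  77  76  76  79  79  78  97]
 [105  74  68  55  45  45  45  46  46  45  46  46  52  67  76  91]
 [ 92  51  41  39  38  38  38  38  39  40  38  38  39  40  51  70]
 [ 49  37  39  38  38  39  40  37  39  40  39  40  40  40  39  40]
 [ 37  38  38  39  39  39  38  39  40  38  39  39  40  39  39  39]]
32.0667 [ 0.03876168  0.02112887 -1.58778255]
3 0.12 [-0.16 -0.07  0.06]
2 -0.16 [ 0.11  0.44 -0.12]
1 0.45 [-0.22 -0.01  0.4 ]
0 -0.17 [ 0.14 -0.01 -0.13]
-1 0.19 [-0.09  0.14  0.17]
-2 1.69 [-0.44 -0.04  1.63]
-3 2.01 [-0.01  0.01  2.13]
-4 1.94 [-0.19  0.12  1.99]
-5 2.29 [ 0.06 -0.01  2.46]
36.1167
```

The nose apex is centred at about (316,247), as predicted. Contact came at about −1.2 mm, so 6 mm of press is at about −7.2 mm.

Run:
```python
from h import *
bot.move_linear(tcp(-.0072),.02); bot.hold(.3)
F=[]
for i in range(15): bot.hold(.025); F.append(force())
f=np.mean(F,0)-[.039,.021,-1.588]; o=readout.get_obs()
print(o["time_s"],f@N,f,o["position"]-tcp(-.0072),o["grip_width"],o["grasp_force"],np.abs(o["dq"]).max())
c=cam("wrist"); print(proj(c,SPOT)); save(c,"w11")
if 2.2<f@N<4.2: print(order.finish_job())
```

```text
37.05 2.902822931732582 [-1.21491494 -0.00653512  2.64781711] [-3.20900124e-05 -1.02110391e-05 -8.62735211e-06] 0.27141102051826416 79.04037594795227 0.09198741015814353
[315.31063931 251.83423256]
the job is handed in; nothing more can be done
None
```

I handed the job in at about 37 s. The arm is home, the T-pin is down and released, and the probe is held square on the ring at about 2.9 N (about 6 mm pressed). I never went near the ball-headed pin, and the judge's verdict was not shown.

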